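Point out the empty bay and the missing cell

TASK

One bay of the four-bay battery tray is empty: show a colleague what to load. Point straight down with the fingertips at the middle of the empty bay, 2 to 4 cm above the tray, and stay there for about two seconds; then point in the same way, 2 to 4 cm above it, at the middle of the loose battery cell that lies on the soft work mat to the right of the tray, again for about two seconds, and finally raise the hand well clear above the bench. Touch and move nothing, and on the way do not bring the fingertips low over a full bay, the solder spool or the key block, as if pointing at them.

Things in the scene. Friction and masses are not known exactly. Their poses are not given: they have to be found in the camera images.
- tray: grey plastic battery tray fixed on the bench, 84 x 152 x 16 mm, origin at the centre of its underside, z up. Four open bays side by side along its y axis at y = -54, -18, 18 and 54 mm; each is 70 mm long along the tray's x, 21 mm wide, with its floor 6 mm above the bench. Three bays hold a cell, one (any of the four) is empty. The tray's place and yaw vary.
- empty_bay (a point): middle of the mouth of the empty bay, level with the tray's top face, 16 mm above the bench; its x axis runs along the bay, z up
- cell_1: battery cell lying in a bay of the tray, 18 mm thick, 66 mm long along its own y axis; origin at the centre of its underside, z up; its top is 24 mm above the bench. Loose: it must stay in its place.
- cell_2: battery cell lying in a bay of the tray, 18 mm thick, 66 mm long along its own y axis; origin at the centre of its underside, z up; its top is 24 mm above the bench. Loose: it must stay in its place.
- cell_3: battery cell lying in a bay of the tray, 18 mm thick, 66 mm long along its own y axis; origin at the centre of its underside, z up; its top is 24 mm above the bench. Loose: it must stay in its place.
- spare_cell: the loose cell, of the same kind (18 mm thick, 66 mm long along its y axis), on the work mat right of the tray (level with the bench), in one of three places, two near the front edge and one farther back, in any direction; origin at the centre of its underside, z up; top 18 mm above the bench. A soldering-iron lead hangs over the mat to the right of these places: keep the hand clear of it
- spool: bystander: small round solder spool lying flat on the mat, 42 mm across, 13 mm high, origin at the centre of its underside; it may have changed places with the loose cell or the key block
- key_block: bystander: bit holder block, 26 x 75 x 33 mm (long along its y), with a row of bits standing in it, on the mat; origin at the centre of its underside; it may have changed places with the loose cell or the spool
There are look-alikes about, which are no part of the job. Leave any orange or turquoise look-alike of the spare_cell alone.

How it is judged:
By the outcome, as a careful person would: the job done as asked, in the order asked, and still so for the second after the job is handed in, with the robot touching nothing.
It also fails if it takes over 48 s, if anything falls off the work surface, if the arm or the gripper's body presses on something with over 40 N, if the wrist force passes 120 N, or if a joint passes its speed limit or range.

ROBOT

A 6-joint arm with a two-finger parallel gripper is mounted at the origin on a cart in front of the work surface, level with it; the furniture and walls round the work are solid. World frame = base frame: x ahead of the robot, y to its left, z up, the work surface at z = 0. Lengths are in m, angles in rad, forces in N, time in s.
With the tool pointing down it reaches from about 0.35 to 0.725 m from the base axis. Payload 6 kg.
Tool frame: the origin (TCP) lies between the finger pads, 19 mm behind the fingertips; this is the grasp point; z points along the fingers, y is the line along which they close (so a half turn about z gives the same grasp; the last joint's range is limited). The gripper opens to 85 mm and grips with 20 to 120 N. Pads are 22 mm wide; open, the fingers measure 114 mm over their backs; the gripper's body (76 mm by 85 mm) begins 54 mm behind the grasp point. The pads swing forward as they close: fully open they stand 13 mm farther back than shut.
Start: joints at [1.639, 0.04, 0.085, 0, -1.615, -0.334], TCP at [0.158, 0.579, 0.25] pointing down, gripper open.
Joint ranges: [-2.56, 2.56], [-1.29, 2.01], [-1.08, 1.49], [-3.29, 1.98], [-2.81, -0.18], [-2.99, 2.99]. Speed limits (rad/s): [2.57, 2.57, 3.01, 3.14, 3.14, 3.14].

INTERFACE

Orientations are given as a rotation vector (axis times angle).
In Python, from bench import observe, camera, calibration, hand_in gives the robot as it stands.
- The arm moves only by the tool play_rows, never from a script. Its argument "moves" is a list that holds one entry, the list of rows, each a list of 6 numbers: the shift along the world's x, y, z in cm, then the turn, a rotation vector about the world's x, y, z in degrees. In form: [[[x, y, z, wx, wy, wz], ...]]. A call has 1 to 10 rows; each row shifts and turns the commanded pose from where the row before left it; what a row does not reach is not made up. A row lasts 1/8 s, in which the tool goes at most 62.5 mm and 10.7 degrees, less where a joint would pass 70% of its speed; a pose out of reach is approached as far as the arm can. A call is refused whole if a number of a shift passes 6.25 or a number of a turn 10.7, either way. A call with a gripper value outside its range is refused whole. "fingers" is the opening, from 0 (shut) to 1 (fully open), set as the call begins (left out, the last holds). The fingers move at their own pace and stop on an object; the grip force is fixed at half the most. Time passes only in rows, so rows that do not move let the fingers close. It gives the time, the measured TCP pose, the force, the opening and the grip force at its end, in the units of the state.
- observe(): the state, without advancing time (a new reading comes with each control period).
- camera(name): name is "scene" or "side" or "wrist"; returns (picture, depth): 400x640x3 uint8, red, green, blue; 400x640 float32, m along the optical axis (not along the pixel's ray), 0 where there is no reading.
- calibration(name): a dict with "K" (3x3 intrinsics, pixels), "xyz" and "orientation" of the camera in the world. Camera axes: x right, y down, z forward; pixel columns grow to the right and rows downward; lengths in m; the calibration is good to about 2 mm. The wrist camera is an equidistant fisheye: a pixel r from the principal point sees the ray r / f radians off the axis. A picture is of the moment at which its call begins: read the wrist's pose just before it. calibration takes no time and is no camera call; for the wrist camera it gives the pose at the moment of the call.
- hand_in(): hands the job in; it is judged then, once.
The state is a dict: "time_s": time; "joints": joint angles; "dq": joint speeds; "joint_torque": joint torques, N m; "eef_pos": TCP position; "tool_rot": TCP orientation; "contact_force": force on the tool from outside, world axes, zero at the start; "ft_torque": the same for the moment, N m; "gripper_width": finger opening in m; "grip_force": force on a finger pad.
Only numpy, scipy, OpenCV 4.12 (cv2) and the standard library are available. Lean on these libraries where they do the work, as an engineer would, in place of code of your own. Each camera call takes 0.05 s, during which the arm holds its last target. There are 200 camera calls.

## Working session

There is one attempt and no reset: what is moved stays moved. The work goes in short steps, Python scripts to look and compute and a tool call to move; the robot and the scene stay as the last step left them, time stands still between calls to the robot, and variables do not carry over. Pictures are saved under pics/ and viewed, at most 10 in all, crops included, and the job is handed in when it is done.

Besides the shell and the picture viewer there is one more tool, called after "Request:" by a JSON object that holds its "api" and its "payload". play_rows: Moves the arm, as the interface text tells. Its arguments: {"type":"object","properties":{"moves":{"type":"array"},"fingers":{"type":"number"}},"required":["moves"]}

```bash
mkdir -p pics; cat > h.py <<'E'
import numpy as np, cv2
from bench import observe, camera, calibration, hand_in
from scipy.spatial.transform import Rotation as R
def rot(c):
    o=np.array(c["orientation"],float)
    return o if o.shape==(3,3) else (R.from_rotvec(o).as_matrix() if o.size==3 else R.from_quat(o).as_matrix())
def cloud(d,c):
    K=np.array(c["K"]);v,u=np.mgrid[:d.shape[0],:d.shape[1]]
    P=np.stack([(u-K[0,2])/K[0,0]*d,(v-K[1,2])/K[1,1]*d,d],-1)
    return P@rot(c).T+np.array(c["xyz"])
E
python3 - <<'E'
from h import *
for n in("scene","side"):
    c=calibration(n);p,d=camera(n);np.savez(n+".npz",p=p,d=d,W=cloud(d,c))
    print(n,c); cv2.imwrite(f"pics/{n}.png",p[:,:,::-1])
s=observe();print(s["time_s"],s["eef_pos"],s["tool_rot"],s["gripper_width"])
E
```

```text
scene {'K': array([[393.11764961,   0.        , 320.69200466],
       [  0.        , 393.11764961, 202.29086999],
       [  0.        ,   0.        ,   1.        ]]), 'xyz': array([-0.14219714, -0.25417259,  0.76099851]), 'orientation': array([-2.0888047 ,  1.15149553, -0.4969174 ])}
side {'K': array([[505.16118748,   0.        , 317.51186553],
       [  0.        , 505.16118748, 205.66639626],
       [  0.        ,   0.        ,   1.        ]]), 'xyz': array([0.24492177, 1.35135563, 0.64781951]), 'orientation': array([-0.26163764,  2.58009525, -1.59296953])}
0.1 [0.1574699  0.57870089 0.24908697] [ 3.11234245e+00 -4.16031797e-01 -1.47713246e-04] 0.08558144262423349
```

View pics/scene.png

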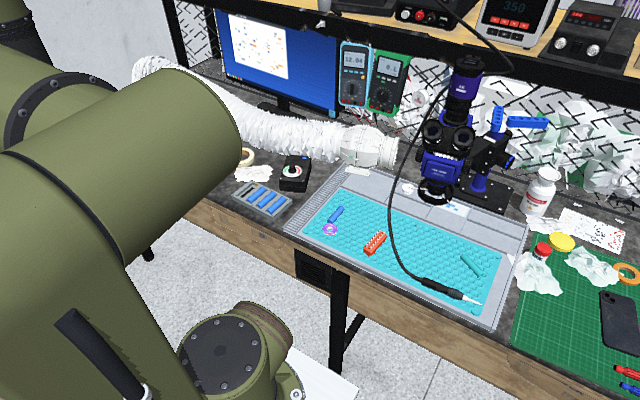

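View pics/side.png

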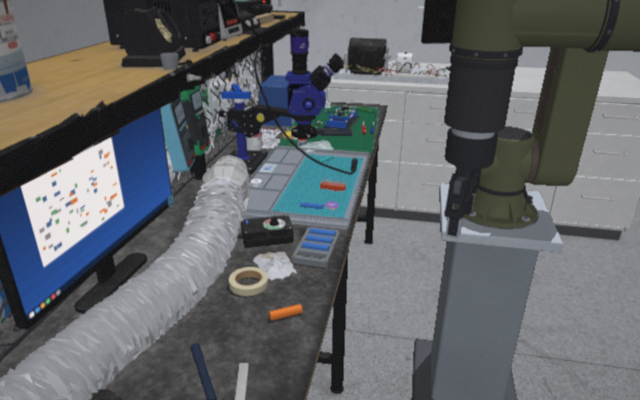

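The scene view shows:
- The tray is at about (263,199), with blue cells in it.
- The spare-cell candidates are the blue cell at (336,214), the turquoise one at (470,265) and, in the side view, the orange one at (285,312). The blue one fits: it has the colour of the tray's cells and lies on the mat just right of the tray, left of the lead.
- The purple spool is at (330,230) and the red-orange bit block at (375,243).

I'll confirm this with an enlarged crop and measure.

```bash
python3 - <<'E'
from h import *
a=np.load("scene.npz");b=np.load("side.npz")
A=cv2.resize(a["p"][170:270,225:405],None,fx=4.4,fy=3,interpolation=2)
B=cv2.resize(b["p"][170:270,230:410],None,fx=4.4,fy=3,interpolation=2)
A=A[:300,:792];B=B[:300,:792]
cv2.imwrite("pics/crop.png",np.vstack([A,B])[:,:,::-1])
for n,z,(r0,r1,c0,c1) in(("scene",a,(170,290,225,500)),("side",b,(170,330,230,410))):
    p=z["p"][r0:r1,c0:c1];W=z["W"][r0:r1,c0:c1];h=cv2.cvtColor(p,cv2.COLOR_RGB2HSV)
    for nm,m in(("blue",(h[...,0]>104)&(h[...,0]<122)&(h[...,1]>110)&(h[...,2]>90)),("orange",((h[...,0]<14)|(h[...,0]>174))&(h[...,1]>150)&(h[...,2]>120)),("purple",(h[...,0]>130)&(h[...,0]<165)&(h[...,1]>70))):
        k,l,s,ce=cv2.connectedComponentsWithStats(m.astype(np.uint8))
        for i in range(1,k):
            if s[i,4]<15: continue
            q=W[l==i];mm=np.median(q,0);q=q[np.linalg.norm(q-mm,axis=1)<.06]
            if len(q)<5 or mm[2]>.06: continue
            e,v=np.linalg.eigh(np.cov(q[:,:2].T));
            print(n,nm,(ce[i]+[c0,r0]).round(),s[i,4],"mean",q.mean(0).round(3),"ztop",np.percentile(q[:,2],90).round(3),"yaw",np.degrees(np.arctan2(v[1,1],v[0,1])).round(),"len",(np.sqrt(e*12)).round(3))
E
```

```text
scene blue [479. 184.] 219 mean [ 0.798 -0.186  0.044] ztop 0.071 yaw 109.0 len [0.021 0.037]
scene blue [256. 194.] 124 mean [0.449 0.329 0.022] ztop 0.026 yaw 177.0 len [0.014 0.068]
scene blue [266. 200.] 131 mean [0.447 0.293 0.022] ztop 0.026 yaw 177.0 len [0.014 0.069]
scene blue [276. 205.] 133 mean [0.445 0.258 0.022] ztop 0.025 yaw 177.0 len [0.015 0.069]
scene blue [336. 214.] 128 mean [0.505 0.105 0.016] ztop 0.019 yaw 178.0 len [0.016 0.068]
scene orange [374. 245.] 169 mean [ 0.461 -0.031  0.021] ztop 0.024 yaw 171.0 len [0.025 0.082]
scene purple [330. 229.] 93 mean [0.453 0.092 0.014] ztop 0.016 yaw 109.0 len [0.035 0.036]
side blue [312. 205.] 96 mean [0.506 0.112 0.014] ztop 0.017 yaw -179.0 len [0.012 0.064]
side blue [322. 232.] 135 mean [0.447 0.265 0.02 ] ztop 0.024 yaw 176.0 len [0.012 0.064]
side blue [318. 239.] 140 mean [0.449 0.3   0.02 ] ztop 0.024 yaw 177.0 len [0.012 0.065]
side blue [315. 246.] 154 mean [0.451 0.336 0.02 ] ztop 0.024 yaw 178.0 len [0.013 0.065]
side orange [332. 187.] 94 mean [ 0.47  -0.017  0.017] ztop 0.022 yaw 175.0 len [0.012 0.073]
side orange [285. 312.] 286 mean [0.46  0.581 0.013] ztop 0.018 yaw -147.0 len [0.013 0.066]
side purple [329. 205.] 23 mean [0.458 0.097 0.013] ztop 0.015 yaw 108.0 len [0.024 0.032]
```

View pics/crop.png

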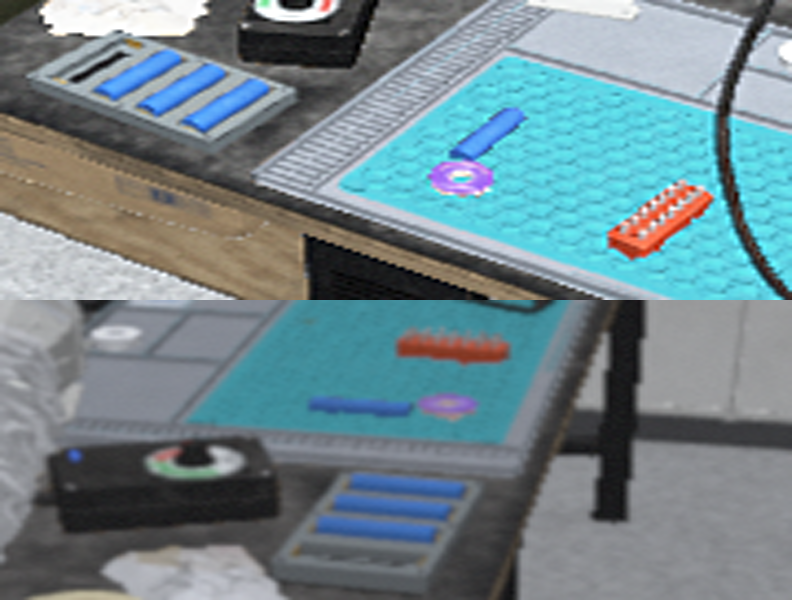

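The crop confirms it. The empty bay is the leftmost one (highest y), seen as the dark slot at scene (248,192). The blue spare lies beside the purple spool, with the bit block further right. I'll check clearances along the way.

```bash
python3 - <<'E'
from h import *
Q=np.vstack([np.load(n+".npz")["W"].reshape(-1,3) for n in("scene","side")])
for nm,(x,y) in(("bay",(.452,.368)),("spare",(.505,.108)),("mid",(.48,.24)),("pre",(.3,.47))):
    r=np.hypot(Q[:,0]-x,Q[:,1]-y)
    for a,b in((0,.05),(.05,.08),(.08,.12),(.12,.16),(.16,.2)):
        q=Q[(r>=a)&(r<b)&(Q[:,2]>-.05)&(Q[:,2]<.7)]
        if len(q): i=np.argmax(q[:,2]);print(nm,a,b,"zmax",q[i].round(3),np.percentile(q[:,2],98).round(3))
q=Q[(Q[:,2]>.12)&(Q[:,2]<.5)&(Q[:,0]>.35)&(Q[:,0]<.62)&(Q[:,1]<.25)&(Q[:,1]>-.2)]
print("lead/scope high pts",len(q),q[np.argsort(-q[:,1])][:200:20].round(3).tolist())
E
```

```text
bay 0 0.05 zmax [0.453 0.329 0.028] 0.024
bay 0.05 0.08 zmax [0.414 0.298 0.028] 0.024
bay 0.08 0.12 zmax [0.548 0.301 0.047] 0.043
bay 0.12 0.16 zmax [0.569 0.29  0.066] 0.05
bay 0.16 0.2 zmax [0.648 0.407 0.1  ] 0.083
spare 0 0.05 zmax [0.487 0.106 0.02 ] 0.019
spare 0.05 0.08 zmax [0.438 0.082 0.018] 0.014
spare 0.08 0.12 zmax [0.515 0.197 0.018] 0.014
spare 0.12 0.16 zmax [ 0.609 -0.013  0.173] 0.13
spare 0.16 0.2 zmax [ 0.482 -0.09   0.384] 0.348
mid 0 0.05 zmax [0.438 0.255 0.028] 0.025
mid 0.05 0.08 zmax [0.552 0.258 0.047] 0.044
mid 0.08 0.12 zmax [0.569 0.29  0.066] 0.05
mid 0.12 0.16 zmax [0.622 0.299 0.046] 0.044
mid 0.16 0.2 zmax [0.678 0.23  0.117] 0.103
pre 0.05 0.08 zmax [0.38  0.465 0.002] 0.002
pre 0.08 0.12 zmax [0.406 0.46  0.004] 0.003
pre 0.12 0.16 zmax [0.202 0.592 0.591] 0.562
pre 0.16 0.2 zmax [0.172 0.623 0.594] 0.586
lead/scope high pts 9057 [[0.611, -0.009, 0.172], [0.601, -0.014, 0.159], [0.619, -0.015, 0.185], [0.571, -0.016, 0.129], [0.604, -0.017, 0.165], [0.571, -0.018, 0.131], [0.592, -0.019, 0.152], [0.593, -0.02, 0.148], [0.566, -0.021, 0.13], [0.609, -0.022, 0.167]]
```

Request:
{"api": "play_rows", "payload": {"moves": [[[3.3,-2.3,0,0,0,0],[3.3,-2.3,0,0,0,0],[3.3,-2.3,0,0,0,0],[3.3,-2.4,0,0,0,0],[3.3,-2.4,0,0,0,0]]], "fingers": 0}}

```text
time_s: 0.72
eef_pos: [0.3234, 0.4609, 0.2495]
tool_rot: [3.113, -0.416, -0.0]
contact_force: [0.3, -0.2, 0.1]
gripper_width: 0.0002
grip_force: 0.0
```

Request:
{"api": "play_rows", "payload": {"moves": [[[3.2,-2.3,0,0,0,0],[3.2,-2.3,0,0,0,0],[3.2,-2.3,0,0,0,0],[3.3,-2.4,0,0,0,0],[0,0,-4,0,0,0],[0,0,-4,0,0,0],[0,0,-3,0,0,0]]]}}

```text
time_s: 1.6
eef_pos: [0.4511, 0.3682, 0.1373]
tool_rot: [3.112, -0.417, -0.003]
contact_force: [-0.4, 0.1, -0.5]
gripper_width: 0.0001
grip_force: 0.0
```

```bash
python3 - <<'E'
from h import *
c=calibration("side");p,d=camera("side");W=cloud(d,c);s=observe();t=np.array(s["eef_pos"]);print(t)
m=(np.hypot(W[...,0]-t[0],W[...,1]-t[1])<.05)&(W[...,2]>.05);z=W[m];print("lowest hand z",np.sort(z[:,2])[:8].round(4),z[np.argsort(z[:,2])[:8]].mean(0).round(4))
a,_=camera("wrist")
p=cv2.resize(p[100:270,220:420],None,fx=3,fy=3);p=p[:500]
a=cv2.resize(a,(160,100)) if 0 else a
cv2.imwrite("pics/s2.png",p[:,:,::-1]);cv2.imwrite("pics/w2.png",a[:,:,::-1])
E
```

```text
[0.44969068 0.36714779 0.13289691]
lowest hand z [0.1181 0.1191 0.1199 0.12   0.1203 0.1208 0.1209 0.121 ] [0.4499 0.3728 0.12  ]
```

View pics/s2.png

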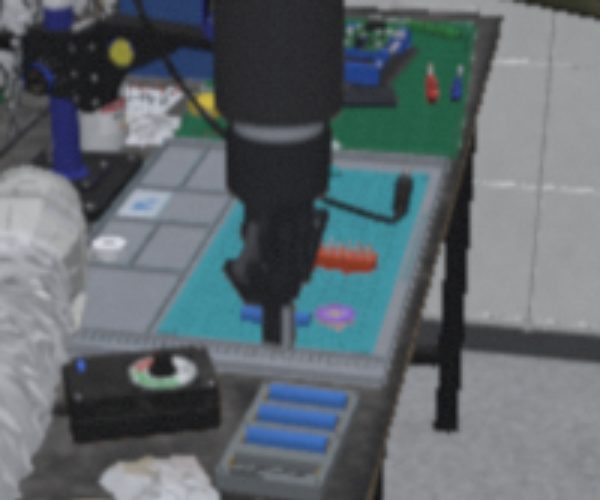

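View pics/w2.png

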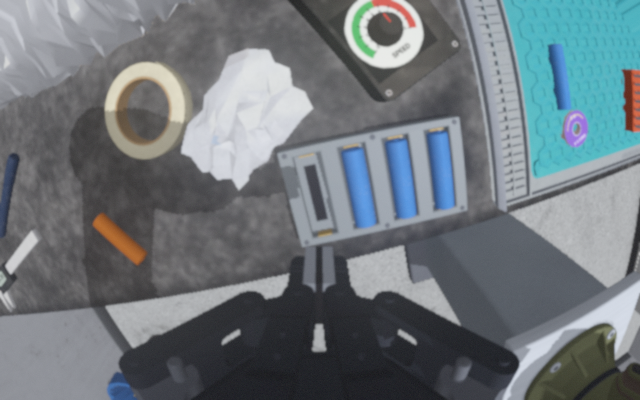

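The wrist view shows the empty bay centred at about (315,194), with the cells at (358,187), (401,178) and (442,170). The spare is at (560,77) and the spool at (575,128). The closed fingertips are about 19 mm below the TCP. I'll cross-check the positions with these fisheye pixels after settling.

Request:
{"api": "play_rows", "payload": {"moves": [[[0,0,0,0,0,0],[0,0,0,0,0,0],[0,0,0,0,0,0]]]}}

```text
time_s: 2.08
eef_pos: [0.4519, 0.3694, 0.1413]
tool_rot: [-3.112, 0.416, -0.002]
contact_force: [-0.2, 0.1, -0.5]
gripper_width: 0.0002
grip_force: 0.0
```

```bash
python3 - <<'E'
from h import *
c=calibration("wrist");K=np.array(c["K"]);Rm=rot(c);o=np.array(c["xyz"])
for nm,u,v,z in(("bay",315,194,.016),("c",358,187,.022),("c",401,178,.022),("c",442,170,.022),("spare",560,77,.016)):
    x=(u-K[0,2])/K[0,0];y=(v-K[1,2])/K[1,1];r=np.hypot(x,y)
    ray=Rm@np.array([np.sin(r)*x/r,np.sin(r)*y/r,np.cos(r)]);print(nm,(o+ray*(z-o[2])/ray[2]).round(4))
for i in range(3): s=observe();print(s["time_s"],np.array(s["eef_pos"]).round(4))
E
```

```text
bay [0.4557 0.3721 0.016 ]
c [0.454 0.336 0.022]
c [0.4523 0.2994 0.022 ]
c [0.4501 0.2624 0.022 ]
spare [0.5102 0.1091 0.016 ]
2.075 [0.4519 0.3694 0.1413]
2.075 [0.4519 0.3694 0.1413]
2.075 [0.4519 0.3694 0.1413]
```

Request:
{"api": "play_rows", "payload": {"moves": [[[0.2,0.1,-3,0,0,0],[0,0,-2.5,0,0,0],[0,0,-2,0,0,0],[0,0,0,0,0,0],[0,0,0,0,0,0],[0,0,0,0,0,0],[0,0,0,0,0,0]]]}}

```text
time_s: 2.95
eef_pos: [0.4538, 0.3703, 0.0658]
tool_rot: [-3.113, 0.416, -0.001]
contact_force: [0.6, 0.7, -0.6]
gripper_width: 0.0
grip_force: 0.0
```

```bash
python3 - <<'E'
from h import *
c=calibration("side");p,d=camera("side");W=cloud(d,c);t=np.array(observe()["eef_pos"]);print(t.round(4))
m=(np.hypot(W[...,0]-t[0],W[...,1]-t[1])<.03)&(W[...,2]>.03);z=np.sort(W[m][:,2]);print("lowest hand z",z[:10].round(4))
a,_=camera("wrist")
cv2.imwrite("pics/w3.png",a[:,:,::-1])
E
```

```text
[0.4537 0.3701 0.0656]
lowest hand z [0.0461 0.0468 0.0469 0.0477 0.0477 0.0479 0.0483 0.0489 0.0492 0.0499]
```

View pics/w3.png

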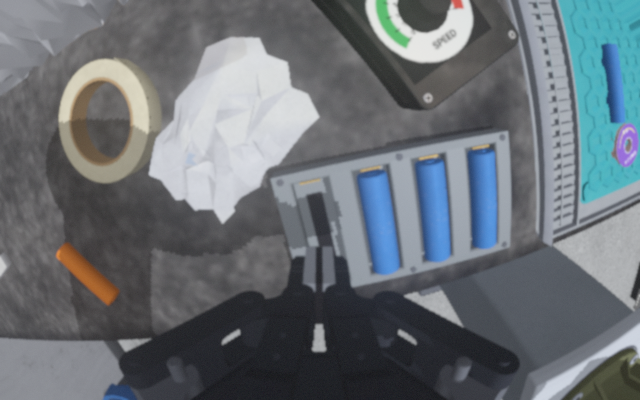

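The fingertips, near (318,250), stand over the empty bay at about (318,230), with their tips about 30 mm above the tray. I'll hold here for two seconds.

Request:
{"api": "play_rows", "payload": {"moves": [[[0,0,0,0,0,0],[0,0,0,0,0,0],[0,0,0,0,0,0],[0,0,0,0,0,0],[0,0,0,0,0,0],[0,0,0,0,0,0],[0,0,0,0,0,0],[0,0,0,0,0,0],[0,0,0,0,0,0],[0,0,0,0,0,0]]]}}

```text
time_s: 4.3
eef_pos: [0.4536, 0.3699, 0.0649]
tool_rot: [3.114, -0.416, 0.0]
contact_force: [0.6, 0.2, -0.8]
gripper_width: 0.0002
grip_force: 0.0
```

Request:
{"api": "play_rows", "payload": {"moves": [[[0,0,0,0,0,0],[0,0,0,0,0,0],[0,0,0,0,0,0],[0,0,0,0,0,0],[0,0,0,0,0,0],[0,0,4,0,0,0],[0,0,5,0,0,0],[0,0,5,0,0,0],[0,0,4,0,0,0],[0,0,0,0,0,0]]]}}

```text
time_s: 5.55
eef_pos: [0.4546, 0.3707, 0.2495]
tool_rot: [-3.108, 0.416, -0.007]
contact_force: [-0.5, -0.0, -0.4]
gripper_width: -0.0001
grip_force: 0.0
```

Request:
{"api": "play_rows", "payload": {"moves": [[[0.9,-4.4,0,0,0,0],[0.9,-4.4,0,0,0,0],[0.9,-4.4,0,0,0,0],[0.9,-4.3,0,0,0,0],[0.9,-4.3,0,0,0,0],[0.8,-4.3,0,0,0,0],[0,0,-4,0,0,0],[0,0,-4,0,0,0],[0,0,-2,0,0,0],[0,0,0,0,0,0]]]}}

```text
time_s: 6.8
eef_pos: [0.506, 0.1086, 0.1437]
tool_rot: [3.112, -0.416, -0.003]
contact_force: [-0.0, 0.1, 0.6]
gripper_width: -0.0001
grip_force: 0.0
```

Request:
{"api": "play_rows", "payload": {"moves": [[[0,0,0,0,0,0],[0,0,0,0,0,0]]]}}

```text
time_s: 7.05
eef_pos: [0.5073, 0.1094, 0.1467]
tool_rot: [-3.113, 0.416, -0.004]
contact_force: [-0.2, -0.3, 0.3]
gripper_width: -0.0003
grip_force: 0.0
```

```bash
python3 - <<'E'
from h import *
c=calibration("wrist");t=np.array(observe()["eef_pos"]);a,_=camera("wrist");K=np.array(c["K"]);Rm=rot(c);o=np.array(c["xyz"])
h=cv2.cvtColor(a,cv2.COLOR_RGB2HSV);m=(h[...,0]>104)&(h[...,0]<122)&(h[...,1]>110)&(h[...,2]>90)
k,l,s,ce=cv2.connectedComponentsWithStats(m.astype(np.uint8));print(t.round(4))
for i in range(1,k):
    if s[i,4]<300: continue
    u,v=ce[i];x=(u-K[0,2])/K[0,0];y=(v-K[1,2])/K[1,1];r=np.hypot(x,y)
    ray=Rm@np.array([np.sin(r)*x/r,np.sin(r)*y/r,np.cos(r)]);print(ce[i].round(),s[i,4],(o+ray*(.016-o[2])/ray[2]).round(4))
cv2.imwrite("pics/w4.png",a[:,:,::-1])
E
```

```text
[0.5073 0.1094 0.1467]
[322. 192.] 1210 [0.51   0.1063 0.016 ]
[194. 284.] 905 [0.4489 0.2595 0.016 ]
[167. 288.] 811 [0.4501 0.2953 0.016 ]
[143. 291.] 702 [0.4514 0.3313 0.016 ]
[100. 390.] 548 [0.2636 0.5769 0.016 ]
```

View pics/w4.png

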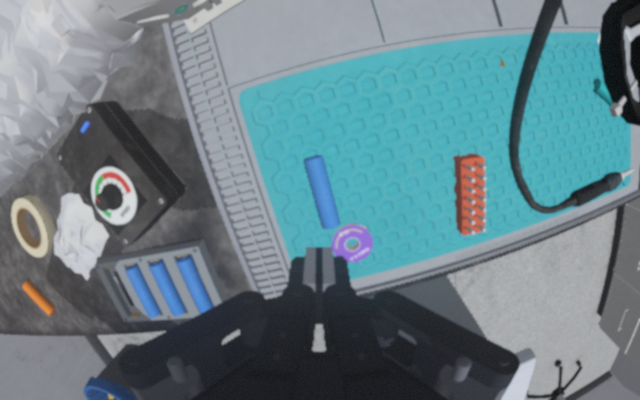

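The blue spare is at (322,192), near the fingers' line, with the spool at (352,243) and the lead well to the right at (515,140). Its position comes out at about (0.508, 0.108). I'll descend and hold.

Request:
{"api": "play_rows", "payload": {"moves": [[[0.1,-0.1,-3,0,0,0],[0,0,-3,0,0,0],[0,0,-2,0,0,0],[0,0,0,0,0,0],[0,0,0,0,0,0],[0,0,0,0,0,0],[0,0,0,0,0,0]]]}}

```text
time_s: 7.98
eef_pos: [0.5079, 0.1081, 0.0658]
tool_rot: [-3.113, 0.416, -0.002]
contact_force: [-0.7, 0.3, -0.3]
gripper_width: 0.0001
grip_force: 0.0
```

Request:
{"api": "play_rows", "payload": {"moves": [[[0,0,0,0,0,0],[0,0,0,0,0,0],[0,0,0,0,0,0],[0,0,0,0,0,0],[0,0,0,0,0,0],[0,0,0,0,0,0],[0,0,0,0,0,0],[0,0,0,0,0,0],[0,0,0,0,0,0],[0,0,0,0,0,0]]]}}

```text
time_s: 9.22
eef_pos: [0.5076, 0.1079, 0.0649]
tool_rot: [3.114, -0.416, -0.0]
contact_force: [-0.1, -0.6, -0.2]
gripper_width: 0.0003
grip_force: 0.0
```

Request:
{"api": "play_rows", "payload": {"moves": [[[0,0,0,0,0,0],[0,0,0,0,0,0],[0,0,0,0,0,0],[0,0,0,0,0,0],[0,0,0,0,0,0],[0,0,4,0,0,0],[0,0,5,0,0,0],[0,0,5,0,0,0],[0,0,5,0,0,0],[0,0,3,0,0,0]]]}}

```text
time_s: 10.48
eef_pos: [0.508, 0.1079, 0.2881]
tool_rot: [-3.112, 0.416, -0.005]
contact_force: [-0.0, -0.1, 0.6]
gripper_width: 0.0005
grip_force: 0.0
```

Request:
{"api": "play_rows", "payload": {"moves": [[[0,0,0,0,0,0],[0,0,0,0,0,0],[0,0,0,0,0,0],[0,0,0,0,0,0]]]}}

```text
time_s: 10.98
eef_pos: [0.5074, 0.1078, 0.2841]
tool_rot: [3.113, -0.416, -0.002]
contact_force: [0.1, -1.0, 0.2]
gripper_width: 0.0001
grip_force: 0.0
```

```bash
python3 - <<'E'
from h import *
s=observe();print(s["eef_pos"],np.abs(s["dq"]).max());print(hand_in())
E
```

```text
[0.50740585 0.10783642 0.28413409] 0.0055674682177639725
the job is handed in; nothing more can be done
None
```

I pointed about 3 cm above the empty bay (the leftmost one), then about 3 cm above the blue spare cell, holding each for a little over two seconds; I then raised the hand to 28 cm and handed in at about 11 s, with no sign of contact in the force readings.

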